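# Make up the coffee board and the egg board

## Robot

A 7-joint arm with a two-finger parallel gripper is mounted at the origin on the work surface. World frame = base frame: x ahead of the robot, y to its left, z up, the work surface at z = 0. Lengths are in mm, angles in degrees, forces in N, time in s.
With the tool pointing down it reaches from about 425 to 925 mm from the base axis. Payload 6.8 kg.
Tool frame: the origin (TCP) lies between the finger pads; the fingertips stand 22 mm ahead of it and the grasp point (between the pads) lies 3 mm ahead of it; z points along the fingers, y is the direction in which the jaws open and shut (so a half turn about z gives the same grasp; the last joint's range is limited). The gripper opens to 85 mm and grips with 20 to 120 N. Pads are 22 mm wide; open, the fingers measure 114 mm over their backs; the gripper's body (76 mm by 85 mm) begins 54 mm behind the grasp point. The pads swing forward as they close: fully open they stand 13 mm farther back than shut.
Start: joints at [-74.548, 27.33, 1.283, 89.118, -0.659, 63.558, -4.761], TCP at [248.989, 627.416, 253.308] pointing down, gripper open.
Joint ranges: [-169.35, 169.35], [-19.33, 120.38], [-80.79, 83.38], [13.8, 139.57], [-78.32, 258.32], [9.67, 109.79], [-169.56, 169.56]. Speed limits (degrees/s): [136.94, 136.94, 180, 180, 180, 180, 180].

## Interface

Orientations are given as a 3x3 rotation matrix whose columns are the frame's x, y, z axes.
In Python, from cell import ctrl gives the robot as it stands.
- The arm moves only by the shell command python3 -m jog 'ROWS' [FORCE]. ROWS is text: rows parted by semicolons, each of 7 numbers parted by spaces: the turn, a rotation vector about the tool's x, y, z in rad, then the shift along the tool's x, y, z in cm, then the opening, from 0 (shut) to 1 (fully open). A call has 1 to 12 rows; each row is the pose to reach, as a shift and turn from the pose commanded when the call began, along the tool's axes at that moment; what a row does not reach only later rows make up. A row lasts 1/8 s, in which the tool goes at most 62.5 mm and 10.7 degrees, less where a joint would pass 70% of its speed; a pose out of reach is approached as far as the arm can. A call with a gripper value outside its range is refused whole. The fingers move at their own pace and stop on an object; FORCE is the grip in N (left out, the last holds). Time passes only in rows, so rows that repeat a pose let the fingers close. It gives the time, the measured TCP pose, the force and the opening at its end, in the units of the state.
- ctrl.get_state(): the state, without advancing time (a new reading comes with each control period).
- ctrl.get_image(name): name is "side" or "top"; returns (picture, depth): 400x640x3 uint8, red, green, blue; 400x640 float32, mm along the optical axis (not along the pixel's ray), 0 where there is no reading.
- ctrl.camera_info(name): a dict with "mtx" (3x3 intrinsics, pixels), "R" (3x3) and "t" (3): a world point X has camera coordinates R X + t. Camera axes: x right, y down, z forward; pixel columns grow to the right and rows downward; lengths in mm; the calibration is good to about 2 mm. A picture is of the moment at which its call begins. camera_info takes no time and is no camera call.
- ctrl.hand_in(): hands the job in, once; it reports no verdict.
The state is a dict: "time_s": time; "joint_pos": joint angles; "joint_vel": joint speeds; "effort": joint torques, N m; "eef_pos": TCP position; "eef_rot": TCP orientation; "wrist_force": force on the tool from outside, world axes, zero at the start; "moment": the same for the moment, N m; "finger_gap": finger opening in mm.
Only numpy, scipy, OpenCV 4.12 (cv2) and the standard library are available. Lean on these libraries where they do the work, as an engineer would, in place of code of your own. Each camera call takes 0.05 s, during which the arm holds its last target. There are 200 camera calls.

## Task

Make up two breakfast boards from the crockery on the worktop: on the long board stand the coffee cup in the hollow next to the grip tab, the milk jug in the middle hollow and the sugar pot in the hollow farthest from the tab; on the short board stand the egg cup in the hollow next to the tab and the salt shaker in the other. Set each thing down gently so that it stands upright and flat on the floor of its hollow, do not drop or tip anything over, and leave the pepper mill, the jam jar and the tumbler standing where they are.

Things in the scene. Friction and masses are not known exactly. Their poses are not given: they have to be found in the camera images.
- long_board: Wooden board with three round hollows in a row: slab 270 x 100 x 18 mm plus grip tab, 34 mm wide, 54 mm long, at its +x end. Origin: centre of the slab's underside, z up, x along the row to the tab. Hollow centres x = +90 (by the tab), 0, -90 mm, y = 0. Hollows 64 mm across, 6 mm deep (floor 12 mm above the worktop). Fixed. Left or right of the stock, tab end away from the robot.
- short_board: Wooden board with two round hollows: slab 180 x 100 x 18 mm plus grip tab, 34 mm wide, 54 mm long, at its +x end. Origin: centre of the slab's underside, z up, x along the row to the tab. Hollow centres x = +45 (by the tab), -45 mm, y = 0. Hollows 64 mm across, 6 mm deep (floor 12 mm above the worktop). Fixed. Left or right of the stock, tab end away from the robot.
- coffee_cup: Small white china cup, open, with loop handle: foot 44 mm across, 8 mm high; body 58 mm across from 18 mm up to the rim at 60 mm; handle on its +y side, reaching 50 mm from the axis, 18 to 54 mm up. 0.14 kg. Origin: centre of underside, z up. Grip along its x axis, about 40 mm up.
- milk_jug: Small white china jug, open, no handle: foot 46 mm across, 8 mm high; body 54 mm across 16 to 50 mm up, neck 48 mm, rim 52 mm across at 78 mm; pouring lip on its +x side, reaching 37 mm from the axis, 65 to 82 mm up. 0.16 kg. Origin: centre of underside, z up. Grip along its y axis, about 40 mm up.
- sugar_pot: Squat round white china pot, domed lid (fixed on) with knob: foot 48 mm across, 8 mm high; body 60 mm across 14 to 44 mm up; lid edge 62 mm across at 46 to 50 mm; knob 20 mm across, top at 76 mm. 0.2 kg. Origin: centre of underside, z up. Grip across the body about 30 mm up.
- egg_cup: Round white china egg cup, empty, on a short stem: foot 44 mm across, stem 18 mm, bowl 50 mm across from 44 mm up to the rim at 66 mm. 0.09 kg. Origin: centre of underside, z up. Grip across the bowl about 50 mm up.
- salt_shaker: Round salt shaker: glass body 42 mm across at the foot, 36 mm at 58 mm up; domed steel cap 40 mm across, 58 to 86 mm up, small holes on top. 0.12 kg. Origin: centre of underside, z up. Grip about 60 mm up.
- pepper_mill: Loose bystander, leave alone: turned dark wooden mill, 50 mm across at the foot, 105 mm tall. Origin: centre of underside, z up. It, the jar, the tumbler and the five things stand in mixed order between the boards, about 120 mm apart centre to centre.
- jam_jar: Loose bystander, leave alone: amber glass jam jar, paper label, metal cap, 62 mm across, 85 mm tall. Origin: centre of underside, z up.
- tumbler: Loose bystander, leave alone: clear open drinking glass, no handle, 56 mm across at the foot, 68 mm at the rim, 85 mm tall. Origin: centre of underside, z up.
Mind the look-alikes: they are no part of the job. What is shaped like the milk_jug but blue is not meant.

How it is judged (in metres and radians):
At the end, for the whole second after the job is handed in: Cup, jug and pot in the long board's hollows, egg cup and shaker in the short board's, as told: each within 13 mm of its hollow's centre, foot on the hollow floor (within 3 mm), upright within 0.12 rad, released, at rest; the three bystanders upright, within 30 mm of their starts (x of coffee_cup in the frame of long_board between 0.077 and 0.103 m and y of coffee_cup in the frame of long_board between -0.013 and 0.013 m and z of coffee_cup in the frame of long_board between 0.009 and 0.015 m and angle between each of coffee_cup, milk_jug, sugar_pot, egg_cup, salt_shaker, pepper_mill, jam_jar, tumbler's own z axis and vertical below 0.12 rad and linear speed of each of coffee_cup, milk_jug, sugar_pot, egg_cup, salt_shaker below 0.02 m/s and contact force between each of coffee_cup, milk_jug, sugar_pot, egg_cup, salt_shaker and the fingers below 0.1 N and x of milk_jug in the frame of long_board between -0.013 and 0.013 m and y of milk_jug in the frame of long_board between -0.013 and 0.013 m and z of milk_jug in the frame of long_board between 0.009 and 0.015 m and x of sugar_pot in the frame of long_board between -0.103 and -0.077 m and y of sugar_pot in the frame of long_board between -0.013 and 0.013 m and z of sugar_pot in the frame of long_board between 0.009 and 0.015 m and x of egg_cup in the frame of short_board between 0.032 and 0.058 m and y of egg_cup in the frame of short_board between -0.013 and 0.013 m and z of egg_cup in the frame of short_board between 0.009 and 0.015 m and x of salt_shaker in the frame of short_board between -0.058 and -0.032 m and y of salt_shaker in the frame of short_board between -0.013 and 0.013 m and z of salt_shaker in the frame of short_board between 0.009 and 0.015 m and distance of each of pepper_mill, jam_jar, tumbler from where it was at the start of the episode below 0.03 m); the robot touches nothing.
It fails at once if the pepper mill, jam jar or tumbler is pushed more than 30 mm from its place or knocked over (distance of any of pepper_mill, jam_jar, tumbler from where it was at the start of the episode above 0.03 m or angle between any of pepper_mill, jam_jar, tumbler's own z axis and vertical above 0.6 rad).
It fails at once if one of the five things is tipped over (leans more than about 35 degrees) (angle between any of coffee_cup, milk_jug, sugar_pot, egg_cup, salt_shaker's own z axis and vertical above 0.6 rad).
It fails at once if a thing is dropped onto or slammed into a board (reaches it faster than 0.7 m/s, a fall of about 25 mm) ((z of coffee_cup in the frame of long_board below 0.025 m and horizontal distance between coffee_cup and long_board below 0.13 m and linear speed of coffee_cup above 0.7 m/s) or (z of milk_jug in the frame of long_board below 0.025 m and horizontal distance between milk_jug and long_board below 0.13 m and linear speed of milk_jug above 0.7 m/s) or (z of sugar_pot in the frame of long_board below 0.025 m and horizontal distance between sugar_pot and long_board below 0.13 m and linear speed of sugar_pot above 0.7 m/s) or (z of egg_cup in the frame of short_board below 0.025 m and horizontal distance between egg_cup and short_board below 0.13 m and linear speed of egg_cup above 0.7 m/s) or (z of salt_shaker in the frame of short_board below 0.025 m and horizontal distance between salt_shaker and short_board below 0.13 m and linear speed of salt_shaker above 0.7 m/s)).
It also fails if it takes over 128 s, if anything falls off the work surface, if the arm or the gripper's body presses on something with over 40 N, if the wrist force passes 120 N, or if a joint passes its speed limit or range.

## Working session

There is one attempt and no reset: what is moved stays moved. The work goes in short steps, Python scripts to look and compute and a shell command to move; the robot and the scene stay as the last step left them, time stands still between calls to the robot, and variables do not carry over. Pictures are saved under pics/ and viewed, on a budget of 14 in all, crops included, one or two more only if the job needs it, and the job is handed in when it is done.

```bash
ls; mkdir -p pics; python3 - <<'E'
from cell import ctrl
import cv2,numpy as np
for n in("top","side"):
    p,d=ctrl.get_image(n); cv2.imwrite(f"pics/{n}0.png",p[:,:,::-1]); np.save(f"pics/{n}0.npy",d)
    c=ctrl.camera_info(n); print(n,np.round(c["mtx"],1).tolist(),np.round(c["R"],3).tolist(),np.round(c["t"],1))
s=ctrl.get_state(); print({k:np.round(v,3).tolist() for k,v in s.items()})
E
```

```text
pics
top [[483.6, 0.0, 318.5], [0.0, 483.6, 200.8], [0.0, 0.0, 1.0]] [[0.002, -1.0, 0.001], [-0.977, -0.003, -0.212], [0.212, -0.0, -0.977]] [-4.0000e-01  5.8990e+02  1.0838e+03]
side [[472.4, 0.0, 325.1], [0.0, 472.4, 193.0], [0.0, 0.0, 1.0]] [[-0.96, -0.28, -0.005], [-0.202, 0.708, -0.677], [0.193, -0.649, -0.736]] [ 560.6  148.8 1062. ]
{'time_s': 0.1, 'joint_pos': [-74.548, 27.371, 1.281, 89.169, -0.659, 63.557, -4.762], 'joint_vel': [0.112, -0.146, -0.141, -0.169, 0.007, 0.018, -0.036], 'effort': [0.005, -59.776, 1.614, -28.195, 0.013, 0.005, -0.0], 'eef_pos': [248.83, 626.962, 252.449], 'eef_rot': [[-0.929, 0.369, -0.0], [0.369, 0.929, -0.001], [-0.0, -0.002, -1.0]], 'wrist_force': [0.145, 0.212, 0.037], 'moment': [0.023, 0.031, -0.03], 'finger_gap': 85.699}
```

View pics/top0.png

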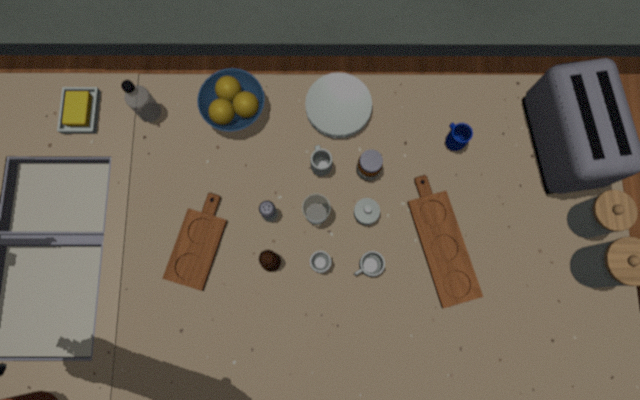

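View pics/side0.png

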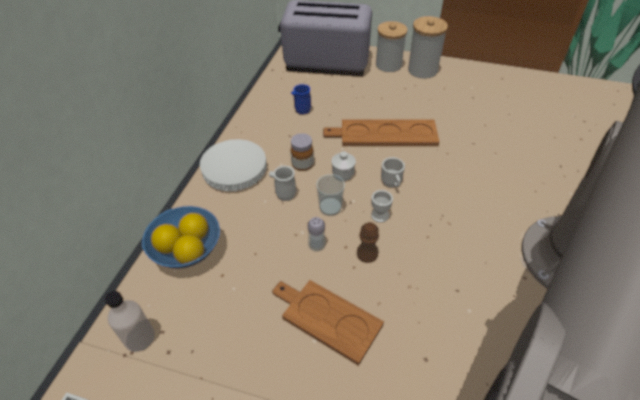

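The top view shows these things:
- Milk jug, grey-white with a lip: (321,160). The blue look-alike is at (460,135) and is not meant.
- Jam jar (371,163), shaker (267,210), tumbler (317,210), sugar pot (367,211), mill (270,260), egg cup (320,262) and coffee cup (372,264).
- Short board on the left and long board on the right.

Next I'll enlarge these areas to confirm and to read pixels.

```bash
python3 - <<'E'
import cv2,numpy as np
p=cv2.imread("pics/top0.png")
def grid(x0,y0,w,h,s,step=10):
    c=cv2.resize(p[y0:y0+h,x0:x0+w],None,fx=s,fy=s,interpolation=cv2.INTER_CUBIC)
    c=cv2.convertScaleAbs(c,alpha=1.4)
    for x in range(-(-x0//step)*step,x0+w,step):
        X=int((x-x0+.5)*s); cv2.line(c,(X,0),(X,8 ),(0,255,255),1); 
        if x%20==0: cv2.putText(c,str(x),(X-12,20),0,.4,(0,0,255),1)
    for y in range(-(-y0//step)*step,y0+h,step):
        Y=int((y-y0+.5)*s); cv2.line(c,(0,Y),(8,Y),(0,255,255),1)
        if y%20==0: cv2.putText(c,str(y),(10,Y+4),0,.4,(0,0,255),1)
    return c
cv2.imwrite("pics/c1.png",grid(245,140,155,145,4 if 0 else 4))
cv2.imwrite("pics/c2.png",np.hstack([grid(155,170,95,145,4),grid(395,170,95,145,4)]))
E
```

```text
(no output)
```

View pics/c1.png

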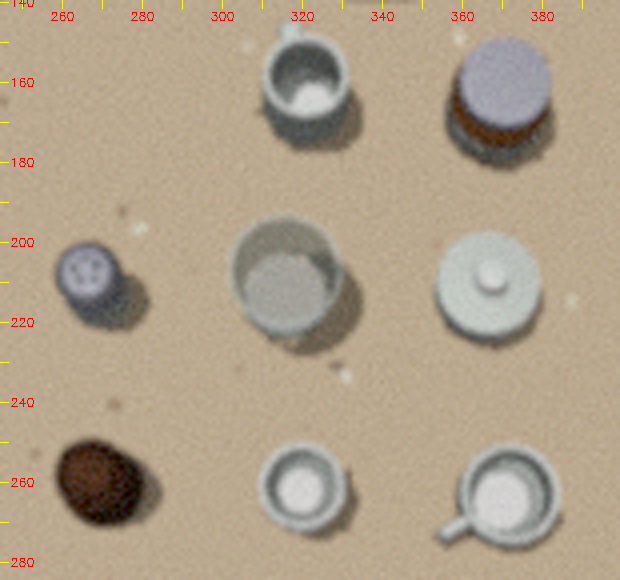

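View pics/c2.png

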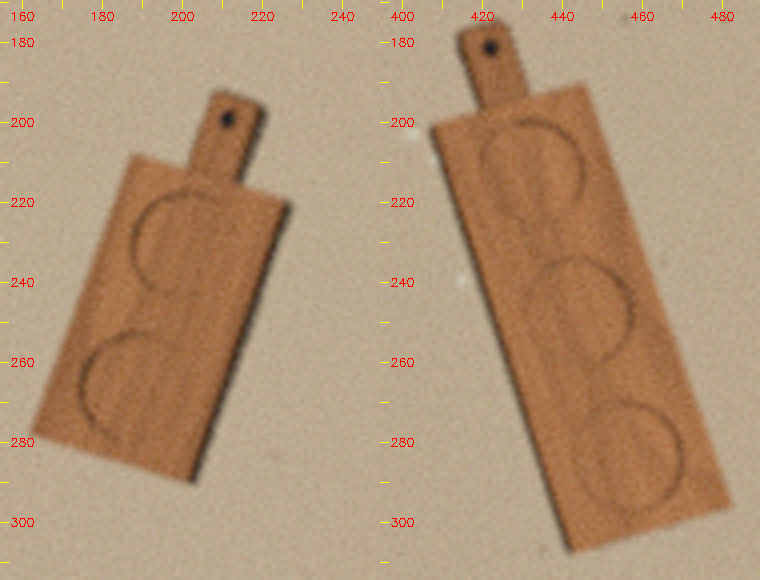

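```bash
cat > h.py <<'E'
import numpy as np
from cell import ctrl
def back(n,uv,z):
    c=ctrl.camera_info(n);K,R,t=map(np.array,(c["mtx"],c["R"],c["t"]))
    d=R.T@np.linalg.solve(K,[uv[0],uv[1],1.]);o=-R.T@t
    return (o+d*(z-o[2])/d[2])[:2]
def proj(n,P):
    c=ctrl.camera_info(n);q=np.array(c["mtx"])@(np.array(c["R"])@np.array(P,float)+np.array(c["t"]));return q[:2]/q[2]
E
python3 - <<'E'
from h import *
f=lambda X,Y,x0=245,y0=140:(x0+X/4-.5,y0+Y/4-.5)
ob=dict(jug=(306,77,78),shaker=(88,272,72),sugar=(493,277,76),egg=(303.5,487,66),cup=(509,496,60),mill=(90,472,95),jar=(505,83,85),tumb=(287,272,85))
for k,(X,Y,z) in ob.items(): print(k,back("top",f(X,Y),z).round(1))
L=back("top",f(290,30),80)-back("top",f(306,77),78);print("lip",L.round(1),np.degrees(np.arctan2(L[1],L[0])))
H=back("top",f(440,535),36)-back("top",f(509,496),60);print("handle",H.round(1),np.degrees(np.arctan2(H[1],H[0])))
B=dict(short=(155,[(135,153),(290,203),(193,483),(32,432)],[45,-45]),long=(395,[(52,125),(205,84),(352,507),(190,552)],[90,0,-90]))
for k,(x0,c,hs) in B.items():
    P=np.array([back("top",f(X,Y,x0,170),18) for X,Y in c]);o=P.mean(0)
    u=(P[0]+P[1]-P[2]-P[3])/2;l=np.linalg.norm(u);w=np.linalg.norm((P[0]+P[3]-P[1]-P[2])/2);u/=l
    print(k,o.round(1),l,w,np.degrees(np.arctan2(u[1],u[0])),[(o+u*h).round(1).tolist() for h in hs])
E
```

```text
jug [689.4  -4.7]
shaker [571.6 123. ]
sugar [ 568.4 -114.1]
egg [446.8  -3.6]
cup [ 442.4 -122.5]
mill [452.3 116.5]
jar [ 683.8 -122.5]
tumb [569.2   6.2]
lip [28.7  9.6] 18.543369377380138
handle [-20.9  38.4] 118.5242010226312
short [481.3 298.5] 176.67444514682515 101.71546256356477 -16.716191003123466 [[524.4, 285.5], [438.2, 311.4]]
long [ 485.  -302.8] 267.19876539711134 100.04443617445531 15.7537932799897 [[571.6, -278.4], [485.0, -302.8], [398.3, -327.3]]
```

```bash
cat > plan.py <<'E'
# plan.py "x y z yaw" ... : each goal as rotvec(rad) and shift(cm) in the present tool frame
import sys
from h import *
from scipy.spatial.transform import Rotation as Ro
s=ctrl.get_state();p=np.array(s["eef_pos"]);R=np.array(s["eef_rot"])
yaw=np.degrees(np.arctan2(R[1,1],R[0,1]))
print("t",s["time_s"],"tcp",p.round(1),"yaw",yaw.round(1),"gap",round(s["finger_gap"],1),"F",np.round(s["wrist_force"],1),"q",np.round(s["joint_pos"],0))
for a in sys.argv[1:]:
    x,y,z,w=map(float,a.split());w=np.radians(w)
    c,n=np.cos(w),np.sin(w)
    G=np.array([[n,c,0],[-c,n,0],[0,0,-1]])
    r=Ro.from_matrix(R.T@G).as_rotvec();d=R.T@(np.array([x,y,z])-p)/10
    print(a,"|",r.round(3),d.round(2),"dist",np.linalg.norm(d).round(1),"deg",np.degrees(np.linalg.norm(r)).round(0))
E
python3 plan.py "571.6 123 180 73.3" "571.6 123 64 73.3"
```

```text
t 0.1 tcp [248.8 627.  252.4] yaw 68.4 gap 85.7 F [0.1 0.2 0. ] q [-75.  27.   1.  89.  -1.  64.  -5.]Traceback (most recent call last):
  File "plan.py", line 12, in <module>
    r=Ro.from_matrix(R.T@G).as_rotvec();d=R.T@(np.array([x,y,z])-p)/10
      ~~~~~~~~~~~~~~^^^^^^^
  File "scipy/spatial/transform/_rotation.pyx", line 1143, in scipy.spatial.transform._rotation.Rotation.from_matrix
ValueError: Non-positive determinant (left-handed or null coordinate frame) in rotation matrix 0: [[-9.96274880e-01  8.62342769e-02  1.15742490e-04]
 [ 8.62343523e-02  9.96273650e-01  1.56579461e-03]
 [-1.97139727e-05 -1.56994281e-03  9.99998767e-01]].
```

```bash
sed -i 's/\[\[n,c,0\],\[-c,n,0\]/[[-n,c,0],[c,n,0]/' plan.py
python3 plan.py "571.6 123 180 73.3" "571.6 123 64 73.3"
```

```text
t 0.1 tcp [248.8 627.  252.4] yaw 68.4 gap 85.7 F [0.1 0.2 0. ] q [-75.  27.   1.  89.  -1.  64.  -5.]
571.6 123 180 73.3 | [-0.002  0.    -0.086] [-48.59 -34.92   7.31] dist 60.3 deg 5.0
571.6 123 64 73.3 | [-0.002  0.    -0.086] [-48.59 -34.91  18.91] dist 62.7 deg 5.0
```

```bash
python3 -m jog '0 0 -0.01 -5 -3.5 1 1; 0 0 -0.02 -10 -7 2 1; 0 0 -0.03 -15 -11 3 1; 0 0 -0.04 -20 -14 4 1; 0 0 -0.05 -25 -18 5 1; 0 0 -0.06 -30 -21.5 6 1; 0 0 -0.07 -35 -25 7 1; 0 0 -0.08 -40 -29 7 1; 0 0 -0.086 -44 -32 7 1; 0 0 -0.086 -47 -34 7.3 1; 0 0 -0.086 -48.6 -34.9 7.3 1; 0 0 -0.086 -48.6 -34.9 7.3 1'; python3 plan.py "571.6 123 63 73.3"
```

```text
time_s: 1.6
eef_pos: [572.2, 123.3, 180.1]
eef_rot: [[-0.957, 0.289, -0.0], [0.289, 0.957, -0.0], [0.0, -0.0, -1.0]]
wrist_force: [0.2, 1.1, -0.7]
finger_gap: 85.0
t 1.6 tcp [572.2 123.3 180.1] yaw 73.2 gap 85.0 F [ 0.2  1.1 -0.7] q [-26.  24.  10. 106.  -5.  51.  59.]
571.6 123 63 73.3 | [-0.    -0.    -0.002] [ 0.04 -0.05 11.71] dist 11.7 deg 0.0
```

```bash
python3 -m jog '0 0 0 0 0 4 1; 0 0 0 0 0 7 1; 0 0 0 0 0 9.5 1; 0 0 0 0 0 11.2 1; 0 0 0 0 0 11.7 1; 0 0 0 0 0 11.7 1; 0 0 0 0 0 11.7 0; 0 0 0 0 0 11.7 0; 0 0 0 0 0 11.7 0; 0 0 0 0 0 11.7 0; 0 0 0 0 0 11.7 0; 0 0 0 0 0 11.7 0' 40; python3 plan.py "438.2 311.4 180 73.3"; python3 - <<'E'
from cell import ctrl
import cv2,numpy as np
p,_=ctrl.get_image("side");q,_=ctrl.get_image("top")
cv2.imwrite("pics/s1.png",np.hstack([cv2.resize(p[130:280,230:430],None,fx=2,fy=2),cv2.resize(q[140:290,210:400],None,fx=2,fy=2)])[:,:,::-1])
E
```

```text
time_s: 3.1
eef_pos: [572.6, 123.7, 64.0]
eef_rot: [[-0.958, 0.288, 0.001], [0.288, 0.958, 0.0], [-0.001, 0.001, -1.0]]
wrist_force: [-0.6, -0.3, 6.0]
finger_gap: 38.4
t 3.1 tcp [572.6 123.7  64. ] yaw 73.3 gap 38.4 F [-0.6 -0.3  6. ] q [-24.  33.   8. 110.  -7.  37.  61.]
438.2 311.4 180 73.3 | [ 0.001  0.001 -0.001] [ 18.26  14.12 -11.61] dist 25.8 deg 0.0
```

View pics/s1.png

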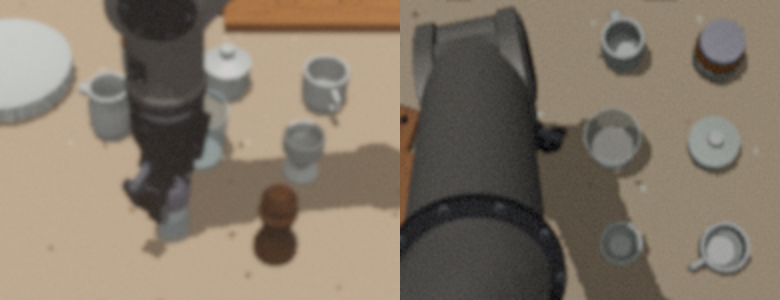

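The shaker is held (gap 38 mm) and still upright. Lifting it and carrying it to the short board's far hollow.

```bash
python3 -m jog '0 0 0 0 0 -1 0; 0 0 0 0 0 -3 0; 0 0 0 0 0 -5 0; 0 0 0 1 0.8 -7 0; 0 0 0 3 2.3 -8 0; 0 0 0 5.5 4.3 -8 0; 0 0 0 8.5 6.6 -8 0; 0 0 0 11.5 8.9 -8 0; 0 0 0 14.5 11.2 -8 0; 0 0 0 16.8 13 -8 0; 0 0 0 18.1 14 -8 0; 0 0 0 18.3 14.1 -8 0'; python3 plan.py "438.2 311.4 80 73.3" "438.2 311.4 76 73.3"
```

```text
time_s: 4.7
eef_pos: [436.5, 312.4, 143.5]
eef_rot: [[-0.958, 0.286, -0.0], [0.286, 0.958, 0.0], [0.0, 0.0, -1.0]]
wrist_force: [0.5, -1.0, -0.6]
finger_gap: 38.6
t 4.7 tcp [436.5 312.4 143.5] yaw 73.4 gap 38.6 F [ 0.5 -1.  -0.6] q [-48.  22.   7. 114.  -4.  44.  35.]
438.2 311.4 80 73.3 | [ 0.    -0.     0.002] [-0.19 -0.05  6.35] dist 6.4 deg 0.0
438.2 311.4 76 73.3 | [ 0.    -0.     0.002] [-0.19 -0.05  6.75] dist 6.8 deg 0.0
```

```bash
python3 -m jog '0 0 0 -0.2 0 2 0; 0 0 0 -0.2 0 4 0; 0 0 0 -0.2 0 5 0; 0 0 0 -0.2 0 5.6 0; 0 0 0 -0.2 0 6 0; 0 0 0 -0.2 0 6.3 0; 0 0 0 -0.2 0 6.5 0; 0 0 0 -0.2 0 6.6 0; 0 0 0 -0.2 0 6.7 0; 0 0 0 -0.2 0 6.7 0'; python3 plan.py; python3 - <<'E'
from cell import ctrl
import cv2,numpy as np
p,_=ctrl.get_image("side")
cv2.imwrite("pics/s2.png",cv2.resize(p[200:380,250:410],None,fx=3,fy=3)[:,:,::-1])
E
```

```text
time_s: 5.95
eef_pos: [439.1, 310.9, 76.3]
eef_rot: [[-0.958, 0.288, -0.0], [0.288, 0.958, -0.0], [0.0, -0.0, -1.0]]
wrist_force: [0.3, -0.8, -1.2]
finger_gap: 39.0
t 5.95 tcp [439.1 310.9  76.3] yaw 73.3 gap 39.0 F [ 0.3 -0.8 -1.2] q [-46.  28.   6. 116.  -5.  36.  36.]
```

View pics/s2.png

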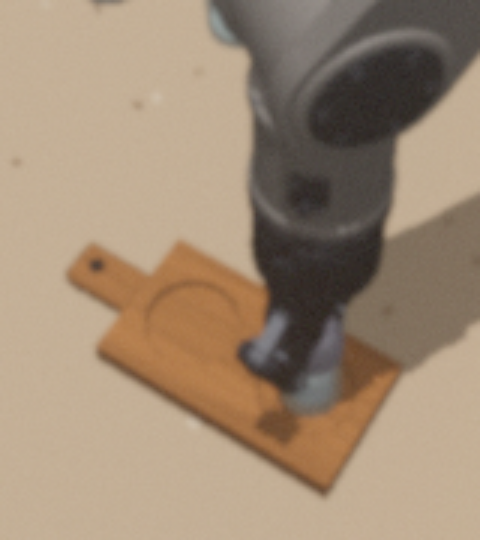

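The shaker is in line with the far hollow but has not touched down yet: the wrist force is still only its weight. Lowering in small steps.

```bash
python3 -m jog '0 0 0 0 0 0.15 0; 0 0 0 0 0 0.15 0'; python3 -m jog '0 0 0 0 0 0.15 0; 0 0 0 0 0 0.15 0'
```

```text
time_s: 6.25
eef_pos: [439.8, 310.8, 76.0]
eef_rot: [[-0.958, 0.288, 0.001], [0.288, 0.958, 0.0], [-0.001, 0.001, -1.0]]
wrist_force: [-0.8, -3.3, 10.0]
finger_gap: 38.8
time_s: 6.5
eef_pos: [440.2, 310.7, 75.8]
eef_rot: [[-0.957, 0.289, 0.001], [0.289, 0.957, 0.001], [-0.001, 0.001, -1.0]]
wrist_force: [-5.7, -5.7, 24.7]
finger_gap: 38.6
```

```bash
python3 -m jog '0 0 0 0 0 -0.2 0; 0 0 0 0 0 -0.2 0; 0 0 0 0 0 -0.2 0.5; 0 0 0 0 0 -0.2 0.7; 0 0 0 0 0 -0.2 0.9; 0 0 0 0 0 -0.2 1; 0 0 0 0 0 -0.5 1; 0 0 0 0 0 -3 1; 0 0 0 0 0 -6 1; 0 0 0 0 0 -9 1;0 0 0 0 0 -11 1;0 0 0 0 0 -11 1'; python3 plan.py "446.8 -3.6 186 90" "446.8 -3.6 53 90"
```

```text
time_s: 8.0
eef_pos: [440.0, 311.5, 184.9]
eef_rot: [[-0.958, 0.288, 0.003], [0.288, 0.958, 0.002], [-0.002, 0.003, -1.0]]
wrist_force: [-0.7, 0.5, -0.7]
finger_gap: 85.5
t 8.0 tcp [440.  311.5 184.9] yaw 73.3 gap 85.5 F [-0.7  0.5 -0.7] q [-48.  19.   7. 112.  -3.  49.  34.]
446.8 -3.6 186 90 | [ 0.003  0.002 -0.292] [ -9.72 -29.98  -0.19] dist 31.5 deg 17.0
446.8 -3.6 53 90 | [ 0.003  0.002 -0.292] [ -9.69 -30.02  13.11] dist 34.2 deg 17.0
```

```bash
python3 -m jog '0 0 -0.05 -1 -3 0 1; 0 0 -0.1 -2.5 -8 0 1; 0 0 -0.15 -4.2 -13 0 1; 0 0 -0.2 -5.8 -18 0 1; 0 0 -0.25 -7.3 -22.5 0 1; 0 0 -0.29 -8.6 -26.5 0 1; 0 0 -0.292 -9.4 -29 0 1; 0 0 -0.292 -9.7 -30 0 1; 0 0 -0.292 -9.7 -30 0 1'; python3 plan.py "446.8 -3.6 53 90";python3 - <<'E'
from cell import ctrl
import cv2,numpy as np
p,_=ctrl.get_image("side");q,_=ctrl.get_image("top")
cv2.imwrite("pics/s3.png",np.hstack([cv2.resize(p[180:380,250:410],None,fx=2,fy=2),cv2.resize(q[100:300,150:350],None,fx=2,fy=2)])[:,:,::-1])
E
```

```text
time_s: 9.12
eef_pos: [445.5, -4.3, 182.8]
eef_rot: [[-1.0, 0.001, -0.001], [0.001, 1.0, -0.0], [0.001, -0.0, -1.0]]
wrist_force: [-0.8, -0.2, -0.1]
finger_gap: 85.4
t 9.125 tcp [445.5  -4.3 182.8] yaw 90.0 gap 85.4 F [-0.8 -0.2 -0.1] q [-19.  11.  13. 124.  -4.  45.  86.]
446.8 -3.6 53 90 | [-0.    -0.001 -0.001] [-0.14  0.07 12.98] dist 13.0 deg 0.0
```

View pics/s3.png

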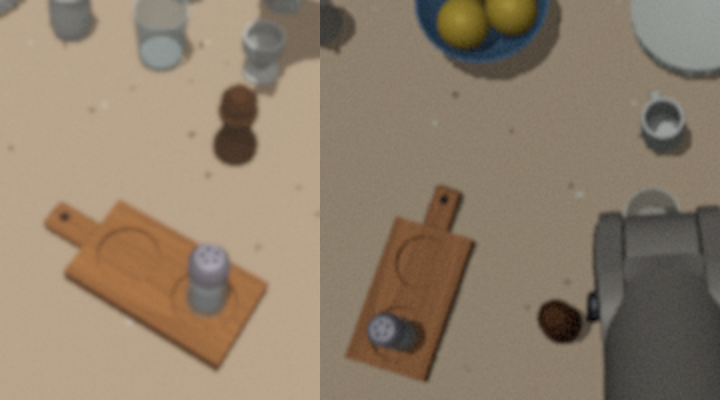

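The shaker stands upright in the far hollow: cap at about (181,264) in the top view. Next is the egg cup.

```bash
python3 -c "
from h import *
print(back('top',(181.2,264.2),84))"; python3 -m jog '0 0 0 -0.1 0 4 1; 0 0 0 -0.1 0 8 1; 0 0 0 -0.1 0.1 11 1; 0 0 0 -0.1 0.1 12.5 1; 0 0 0 -0.1 0.1 13 1; 0 0 0 -0.1 0.1 13 1; 0 0 0 -0.1 0.1 13 0; 0 0 0 -0.1 0.1 13 0; 0 0 0 -0.1 0.1 13 0; 0 0 0 -0.1 0.1 13 0; 0 0 0 -0.1 0.1 13 0; 0 0 0 -0.1 0.1 13 0' 30; python3 plan.py "446.8 -3.6 190 73.3" "524.4 285.5 190 73.3"
```

```text
[437.72181159 311.45766482]
time_s: 10.72
eef_pos: [447.5, -3.4, 54.3]
eef_rot: [[-1.0, 0.0, 0.002], [0.0, 1.0, 0.0], [-0.002, 0.0, -1.0]]
wrist_force: [-1.1, -0.1, 8.6]
finger_gap: 48.3
t 10.725 tcp [447.5  -3.4  54.3] yaw 90.0 gap 48.3 F [-1.1 -0.1  8.6] q [-16.  25.  10. 129.  -9.  27.  91.]
446.8 -3.6 190 73.3 | [0.001 0.002 0.291] [ 4.000e-02 -1.000e-02 -1.357e+01] dist 13.6 deg 17.0
524.4 285.5 190 73.3 | [0.001 0.002 0.291] [ -7.71  28.9  -13.55] dist 32.8 deg 17.0
```

```bash
python3 -m jog '0 0 0 0 0 -1 0; 0 0 0 0 0 -3 0; 0 0 0 0 0 -6 0; 0 0 0 0 0 -9 0; 0 0 0 0 0 -12 0; 0 0 0 0 0 -13.5 0; 0 0 0 0 0 -13.5 0'; python3 -m jog '0 0 0.03 -0.3 1 0 0; 0 0 0.07 -1 3.5 0 0; 0 0 0.11 -1.8 7 0 0; 0 0 0.15 -2.8 10.5 0 0; 0 0 0.19 -3.7 14 0 0; 0 0 0.23 -4.6 17.5 0 0; 0 0 0.27 -5.6 21 0 0; 0 0 0.29 -6.5 24.5 0 0; 0 0 0.29 -7.2 27 0 0; 0 0 0.29 -7.6 28.5 0 0; 0 0 0.29 -7.7 28.9 0 0; 0 0 0.29 -7.7 28.9 0 0'; python3 plan.py "524.4 285.5 70 73.3"
```

```text
time_s: 11.6
eef_pos: [447.4, -3.3, 189.7]
eef_rot: [[-1.0, -0.0, 0.003], [-0.0, 1.0, 0.001], [-0.003, 0.001, -1.0]]
wrist_force: [0.6, 0.3, -1.2]
finger_gap: 48.4
time_s: 13.1
eef_pos: [523.6, 284.7, 188.0]
eef_rot: [[-0.958, 0.287, -0.001], [0.287, 0.958, -0.001], [0.0, -0.001, -1.0]]
wrist_force: [0.2, -0.7, -1.2]
finger_gap: 48.0
t 13.1 tcp [523.6 284.7 188. ] yaw 73.4 gap 48.0 F [ 0.2 -0.7 -1.2] q [-42.  24.  10. 104.  -5.  52.  43.]
524.4 285.5 70 73.3 | [-0.001 -0.     0.001] [-0.06  0.11 11.8 ] dist 11.8 deg 0.0
```

```bash
python3 -m jog '0 0 0 0 0.1 3 0; 0 0 0 0 0.1 6 0; 0 0 0 0 0.1 8.5 0; 0 0 0 0 0.1 10.2 0; 0 0 0 0 0.1 11.2 0; 0 0 0 0 0.1 11.6 0; 0 0 0 0 0.1 11.9 0; 0 0 0 0 0.1 12 0; 0 0 0 0 0.1 12 0'; python3 -m jog '0 0 0 0 0 0.1 0;0 0 0 0 0 0.1 0';python3 -m jog '0 0 0 0 0 0.1 0;0 0 0 0 0 0.1 0'
```

```text
time_s: 14.22
eef_pos: [524.2, 286.8, 68.7]
eef_rot: [[-0.958, 0.286, 0.001], [0.286, 0.958, 0.0], [-0.0, 0.001, -1.0]]
wrist_force: [-0.1, 0.3, -1.2]
finger_gap: 48.4
time_s: 14.48
eef_pos: [524.0, 286.6, 67.4]
eef_rot: [[-0.958, 0.286, 0.0], [0.286, 0.958, 0.0], [-0.0, 0.0, -1.0]]
wrist_force: [0.0, -0.5, -1.1]
finger_gap: 48.1
time_s: 14.72
eef_pos: [524.1, 286.6, 66.5]
eef_rot: [[-0.958, 0.286, 0.0], [0.286, 0.958, 0.0], [-0.0, 0.0, -1.0]]
wrist_force: [-0.9, -0.2, 1.4]
finger_gap: 48.2
```

Touchdown at 66.5 mm, as expected. Releasing and retreating.

```bash
python3 -m jog '0 0 0 0 0 0 0.6; 0 0 0 0 0 0 0.75; 0 0 0 0 0 0 0.9; 0 0 0 0 0 0 1; 0 0 0 0 0 0 1; 0 0 0 0 0 -2 1; 0 0 0 0 0 -5 1; 0 0 0 0 0 -8 1; 0 0 0 0 0 -11 1;0 0 0 0 0 -12 1;0 0 0 0 0 -12 1'; python3 plan.py "568.4 -114.1 185 105.75"
```

```text
time_s: 16.1
eef_pos: [524.2, 286.8, 187.1]
eef_rot: [[-0.958, 0.286, 0.001], [0.286, 0.958, 0.001], [-0.001, 0.001, -1.0]]
wrist_force: [0.4, -0.2, -0.7]
finger_gap: 85.4
t 16.1 tcp [524.2 286.8 187.1] yaw 73.4 gap 85.4 F [ 0.4 -0.2 -0.7] q [-43.  24.  10. 104.  -5.  52.  43.]
568.4 -114.1 185 105.75 | [ 0.001  0.001 -0.565] [-15.69 -37.16   0.18] dist 40.3 deg 32.0
```

```bash
python3 -m jog '0 0 -0.05 -1.2 -3 0 1; 0 0 -0.11 -3 -7 0 1; 0 0 -0.17 -5 -12 0 1; 0 0 -0.23 -7 -17 0 1; 0 0 -0.29 -9 -22 0 1; 0 0 -0.36 -11 -26 0 1; 0 0 -0.43 -13 -30 0 1; 0 0 -0.5 -14.5 -34 0 1; 0 0 -0.55 -15.4 -36.3 0 1; 0 0 -0.565 -15.7 -37.1 0 1; 0 0 -0.565 -15.7 -37.1 0 1'; python3 plan.py "568.4 -114.1 32 105.75";python3 - <<'E'
from cell import ctrl
import cv2,numpy as np
p,_=ctrl.get_image("side");q,_=ctrl.get_image("top")
cv2.imwrite("pics/s4.png",np.hstack([cv2.resize(p[130:380,250:430],None,fx=2,fy=2),cv2.resize(q[100:350,150:350],None,fx=2,fy=2)])[:,:,::-1])
E
```

```text
time_s: 17.48
eef_pos: [568.0, -113.4, 185.5]
eef_rot: [[-0.963, -0.271, -0.001], [-0.271, 0.963, 0.0], [0.001, 0.001, -1.0]]
wrist_force: [0.6, -0.1, 0.0]
finger_gap: 85.2
t 17.475 tcp [ 568.  -113.4  185.5] yaw 105.7 gap 85.2 F [ 0.6 -0.1  0. ] q [ -3.  23.  10. 107.  -5.  51. 115.]
568.4 -114.1 32 105.75 | [ 0.001 -0.001 -0.001] [-0.04 -0.09 15.35] dist 15.3 deg 0.0
```

View pics/s4.png

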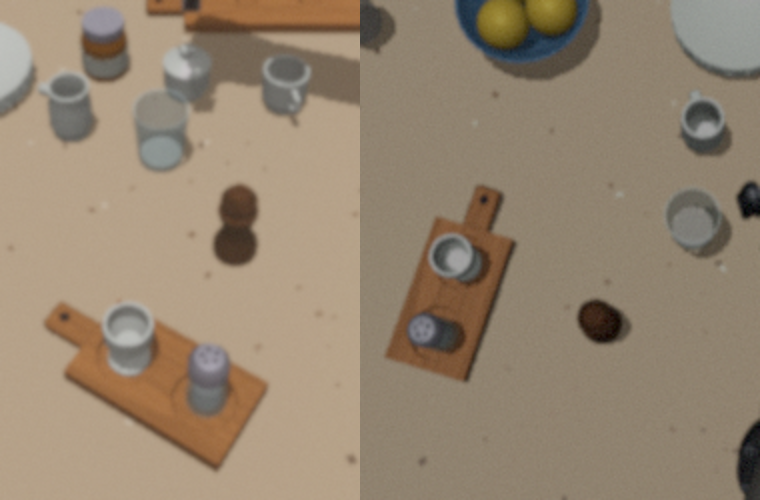

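Both things stand in the short board's hollows: egg cup rim at (196,228) and shaker cap at (181,264) in the top view. Now the sugar pot.

```bash
python3 -c "
from h import *
print(back('top',(195.5,227.7),78))"; python3 -m jog '0 0 0 0 -0.1 4 1; 0 0 0 0 -0.1 8 1; 0 0 0 0 -0.1 11 1; 0 0 0 0 -0.1 13.5 1; 0 0 0 0 -0.1 14.8 1; 0 0 0 0 -0.1 15.2 1; 0 0 0 0 -0.1 15.2 1' 40; python3 -m jog '0 0 0 0 0 0 0; 0 0 0 0 0 0 0; 0 0 0 0 0 0 0; 0 0 0 0 0 0 0'; python3 plan.py "398.3 -327.3 160 105.75"
```

```text
[522.27212616 285.34978885]
time_s: 18.45
eef_pos: [569.2, -114.5, 34.8]
eef_rot: [[-0.962, -0.272, 0.001], [-0.272, 0.962, 0.0], [-0.001, -0.0, -1.0]]
wrist_force: [0.3, 0.3, -0.0]
finger_gap: 85.6
time_s: 18.95
eef_pos: [569.4, -114.9, 35.6]
eef_rot: [[-0.962, -0.271, 0.002], [-0.271, 0.962, 0.0], [-0.002, -0.0, -1.0]]
wrist_force: [-1.7, -0.3, 6.4]
finger_gap: 59.6
t 18.95 tcp [ 569.4 -114.9   35.6] yaw 105.7 gap 59.6 F [-1.7 -0.3  6.4] q [ -0.  35.   7. 111.  -8.  34. 118.]
398.3 -327.3 160 105.75 | [-0.     0.002 -0.   ] [ 22.21 -15.81 -12.47] dist 30.0 deg 0.0
```

```bash
python3 -m jog '0 0 0 0 0 -1 0; 0 0 0 0 0 -3 0; 0 0 0 0 0 -6 0; 0 0 0 0 0 -9 0; 0 0 0 0 0 -10 0; 0 0 0 0 0 -10 0'; python3 -m jog '0 0 0 1 -0.7 0 0; 0 0 0 3 -2.1 0 0; 0 0 0 6 -4.3 0 0; 0 0 0 9 -6.4 0 0; 0 0 0 12 -8.5 0 0; 0 0 0 15 -10.7 0 0; 0 0 0 18 -12.8 0 0; 0 0 0 20.3 -14.5 0 0; 0 0 0 21.7 -15.5 0 0; 0 0 0 22.2 -15.8 0 0; 0 0 0 22.2 -15.8 0 0'; python3 plan.py "398.3 -327.3 48 105.75"
```

```text
time_s: 19.7
eef_pos: [568.9, -114.7, 134.7]
eef_rot: [[-0.962, -0.272, 0.001], [-0.272, 0.962, 0.0], [-0.001, -0.0, -1.0]]
wrist_force: [-0.3, 0.0, -2.6]
finger_gap: 60.0
time_s: 21.08
eef_pos: [398.0, -326.8, 134.1]
eef_rot: [[-0.962, -0.272, -0.0], [-0.272, 0.962, 0.0], [-0.0, 0.0, -1.0]]
wrist_force: [-0.1, -0.1, -1.8]
finger_gap: 59.9
t 21.075 tcp [ 398.  -326.8  134.1] yaw 105.8 gap 59.9 F [-0.1 -0.1 -1.8] q [ 23.  22.  12. 118.  -7.  41. 145.]
398.3 -327.3 48 105.75 | [0. 0. 0.] [-0.02 -0.06  8.61] dist 8.6 deg 0.0
```

```bash
python3 -m jog '0 0 0 0 0 2 0; 0 0 0 0 0 4.5 0; 0 0 0 0 0 6.3 0; 0 0 0 0 0 7.3 0; 0 0 0 0 0 7.9 0; 0 0 0 0 0 8.3 0; 0 0 0 0 0 8.5 0; 0 0 0 0 0 8.5 0'; python3 -m jog '0 0 0 0 0 0.1 0;0 0 0 0 0 0.1 0';python3 -m jog '0 0 0 0 0 0.1 0;0 0 0 0 0 0.1 0'; python3 - <<'E'
from cell import ctrl
import cv2,numpy as np
q,_=ctrl.get_image("side")
cv2.imwrite("pics/s5.png",cv2.resize(q[80:230,300:500],None,fx=3,fy=3)[:,:,::-1])
E
```

```text
time_s: 22.08
eef_pos: [398.1, -327.2, 49.5]
eef_rot: [[-0.962, -0.272, 0.0], [-0.272, 0.962, -0.0], [-0.0, -0.0, -1.0]]
wrist_force: [0.2, -0.1, -1.0]
finger_gap: 59.1
time_s: 22.32
eef_pos: [398.0, -327.2, 48.4]
eef_rot: [[-0.962, -0.272, 0.0], [-0.272, 0.962, -0.0], [-0.0, -0.0, -1.0]]
wrist_force: [-0.3, -0.1, -1.2]
finger_gap: 59.5
time_s: 22.58
eef_pos: [398.0, -327.3, 47.7]
eef_rot: [[-0.962, -0.272, 0.0], [-0.272, 0.962, -0.0], [-0.0, -0.0, -1.0]]
wrist_force: [-2.1, 0.8, 3.8]
finger_gap: 59.9
```

View pics/s5.png

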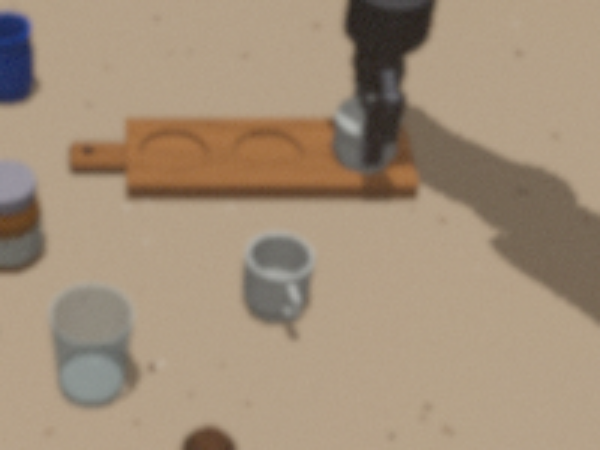

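The pot touched the hollow floor at the expected height, so it is in the far hollow. Releasing.

```bash
python3 -m jog '0 0 0 0 0 0 0.75; 0 0 0 0 0 0 0.85; 0 0 0 0 0 0 1; 0 0 0 0 0 0 1; 0 0 0 0 0 0 1; 0 0 0 0 0 -2 1; 0 0 0 0 0 -5 1; 0 0 0 0 0 -9 1; 0 0 0 0 0 -12.5 1;0 0 0 0 0 -13.8 1;0 0 0 0 0 -13.8 1'; python3 plan.py "689.4 -4.7 185 105.75"
```

```text
time_s: 24.0
eef_pos: [398.2, -327.2, 185.6]
eef_rot: [[-0.962, -0.272, 0.001], [-0.272, 0.962, -0.001], [-0.001, -0.001, -1.0]]
wrist_force: [0.7, 0.3, -0.5]
finger_gap: 85.7
t 24.0 tcp [ 398.2 -327.2  185.6] yaw 105.8 gap 85.7 F [ 0.7  0.3 -0.5] q [ 21.  17.  13. 115.  -5.  48. 143.]
689.4 -4.7 185 105.75 | [-0.001  0.001  0.   ] [-36.79  23.13   0.07] dist 43.5 deg 0.0
```

```bash
python3 -m jog '0 0 0 -2 1.3 0 1; 0 0 0 -6 3.8 0 1; 0 0 0 -11 6.9 0 1; 0 0 0 -16 10 0 1; 0 0 0 -21 13.2 0 1; 0 0 0 -26 16.3 0 1; 0 0 0 -30 18.9 0 1; 0 0 0 -33.5 21.1 0 1; 0 0 0 -35.7 22.5 0 1; 0 0 0 -36.8 23.1 0 1; 0 0 0 -36.8 23.1 0 1'; python3 plan.py "689.4 -4.7 43 105.75"
```

```text
time_s: 25.38
eef_pos: [688.9, -4.7, 183.8]
eef_rot: [[-0.962, -0.272, -0.002], [-0.272, 0.962, -0.0], [0.002, 0.0, -1.0]]
wrist_force: [-0.7, -0.1, -0.5]
finger_gap: 85.5
t 25.375 tcp [688.9  -4.7 183.8] yaw 105.8 gap 85.5 F [-0.7 -0.1 -0.5] q [-10.  32.   7.  91.  -5.  57. 105.]
689.4 -4.7 43 105.75 | [ 0.    -0.002  0.001] [-0.08 -0.02 14.08] dist 14.1 deg 0.0
```

```bash
python3 -m jog '0 0 0 -0.1 0 4 1; 0 0 0 -0.1 0 8 1; 0 0 0 -0.1 0 11 1; 0 0 0 -0.1 0 13 1; 0 0 0 -0.1 0 14 1; 0 0 0 -0.1 0 14.2 1;  0 0 0 -0.1 0 14.2 1' 40; python3 -m jog '0 0 0 0 0 0 0; 0 0 0 0 0 0 0; 0 0 0 0 0 0 0; 0 0 0 0 0 0 0; 0 0 0 0 0 0 0'; python3 plan.py "485 -302.8 175 105.75"
```

```text
time_s: 26.25
eef_pos: [691.1, -4.6, 44.3]
eef_rot: [[-0.962, -0.272, 0.002], [-0.272, 0.962, 0.0], [-0.002, -0.0, -1.0]]
wrist_force: [0.9, 0.3, 1.3]
finger_gap: 85.5
time_s: 26.88
eef_pos: [691.1, -4.5, 44.5]
eef_rot: [[-0.962, -0.272, 0.002], [-0.272, 0.962, 0.0], [-0.002, -0.0, -1.0]]
wrist_force: [-0.8, -0.2, 5.8]
finger_gap: 53.0
t 26.875 tcp [691.1  -4.5  44.5] yaw 105.8 gap 53.0 F [-0.8 -0.2  5.8] q [ -9.  42.   6.  95.  -6.  43. 105.]
485 -302.8 175 105.75 | [-0.     0.002  0.   ] [ 27.92 -23.11 -13.09] dist 38.5 deg 0.0
```

```bash
python3 -m jog '0 0 0 0 0 -1 0; 0 0 0 0 0 -3 0; 0 0 0 0 0 -6 0; 0 0 0 0 0 -9 0; 0 0 0 0 0 -12 0; 0 0 0 0 0 -13 0; 0 0 0 0 0 -13 0'; python3 -m jog '0 0 0 1 -0.8 0 0; 0 0 0 3 -2.5 0 0; 0 0 0 6 -5 0 0; 0 0 0 9.2 -7.6 0 0; 0 0 0 12.4 -10.3 0 0; 0 0 0 15.6 -12.9 0 0; 0 0 0 18.8 -15.6 0 0; 0 0 0 22 -18.2 0 0; 0 0 0 24.8 -20.5 0 0; 0 0 0 26.8 -22.2 0 0; 0 0 0 27.8 -23.1 0 0; 0 0 0 27.8 -23.1 0 0'; python3 plan.py "486.5 -302.4 58 105.75"
```

```text
time_s: 27.75
eef_pos: [690.5, -4.5, 174.1]
eef_rot: [[-0.962, -0.272, 0.001], [-0.272, 0.962, 0.0], [-0.001, -0.0, -1.0]]
wrist_force: [-0.1, -0.2, -2.3]
finger_gap: 53.0
time_s: 29.25
eef_pos: [484.2, -303.5, 173.0]
eef_rot: [[-0.963, -0.269, -0.001], [-0.269, 0.963, 0.0], [0.001, 0.0, -1.0]]
wrist_force: [0.2, -0.5, -1.4]
finger_gap: 53.1
t 29.25 tcp [ 484.2 -303.5  173. ] yaw 105.6 gap 53.1 F [ 0.2 -0.5 -1.4] q [ 18.  23.  10. 108.  -5.  49. 136.]
486.5 -302.4 58 105.75 | [ 0.    -0.001 -0.002] [-0.26  0.04 11.5 ] dist 11.5 deg 0.0
```

```bash
python3 -m jog '0 0 0 -0.2 0 3 0; 0 0 0 -0.2 0 6 0; 0 0 0 -0.2 0 8.5 0; 0 0 0 -0.2 0 10 0; 0 0 0 -0.2 0 10.8 0; 0 0 0 -0.2 0 11.2 0; 0 0 0 -0.2 0 11.4 0; 0 0 0 -0.2 0 11.4 0'; python3 -m jog '0 0 0 0 0 0.1 0;0 0 0 0 0 0.1 0';python3 -m jog '0 0 0 0 0 0.1 0;0 0 0 0 0 0.1 0'
```

```text
time_s: 30.25
eef_pos: [487.8, -302.0, 59.7]
eef_rot: [[-0.962, -0.272, 0.001], [-0.272, 0.962, -0.0], [-0.001, -0.0, -1.0]]
wrist_force: [-0.2, -0.2, -1.8]
finger_gap: 53.3
time_s: 30.5
eef_pos: [487.5, -301.9, 58.4]
eef_rot: [[-0.962, -0.272, 0.0], [-0.272, 0.962, -0.0], [-0.0, -0.0, -1.0]]
wrist_force: [-0.5, -0.4, -1.5]
finger_gap: 53.1
time_s: 30.75
eef_pos: [487.4, -301.8, 57.2]
eef_rot: [[-0.962, -0.272, -0.0], [-0.272, 0.962, 0.0], [0.0, 0.0, -1.0]]
wrist_force: [0.1, 0.8, -1.3]
finger_gap: 53.0
```

```bash
python3 -m jog '0 0 0 0 0 0.1 0;0 0 0 0 0 0.1 0'; python3 -m jog '0 0 0 0 0 0 0.7; 0 0 0 0 0 0 0.8; 0 0 0 0 0 0 1; 0 0 0 0 0 0 1; 0 0 0 0 0 0 1; 0 0 0 0 0 -2 1; 0 0 0 0 0 -5 1; 0 0 0 0 0 -9 1; 0 0 0 0 0 -12 1;0 0 0 0 0 -13 1;0 0 0 0 0 -13 1'; python3 plan.py "442.4 -122.5 185 28.5"
```

```text
time_s: 31.0
eef_pos: [487.6, -301.9, 56.5]
eef_rot: [[-0.962, -0.272, 0.0], [-0.272, 0.962, -0.0], [-0.0, -0.0, -1.0]]
wrist_force: [-1.8, -0.0, 1.2]
finger_gap: 53.4
time_s: 32.38
eef_pos: [487.6, -301.8, 186.3]
eef_rot: [[-0.962, -0.272, 0.001], [-0.272, 0.962, -0.0], [-0.0, -0.0, -1.0]]
wrist_force: [-0.7, 0.0, -0.2]
finger_gap: 85.2
t 32.375 tcp [ 487.6 -301.8  186.3] yaw 105.8 gap 85.2 F [-0.7  0.  -0.2] q [ 17.  22.  11. 108.  -5.  51. 136.]
442.4 -122.5 185 28.5 | [0.000e+00 1.000e-03 1.349e+00] [-0.53 18.49  0.12] dist 18.5 deg 77.0
```

```bash
python3 -m jog '0 0 0.08 0 0.5 0 1; 0 0 0.2 0 2 0 1; 0 0 0.34 -0.1 4 0 1; 0 0 0.48 -0.1 6 0 1; 0 0 0.62 -0.2 8 0 1; 0 0 0.76 -0.2 10 0 1; 0 0 0.9 -0.3 12 0 1; 0 0 1.04 -0.4 14 0 1; 0 0 1.18 -0.5 16 0 1; 0 0 1.3 -0.5 17.8 0 1; 0 0 1.35 -0.5 18.5 0 1; 0 0 1.35 -0.5 18.5 0 1'; python3 plan.py "442.4 -122.5 43 28.5"; python3 - <<'E'
from cell import ctrl
import cv2,numpy as np
q,_=ctrl.get_image("side");p,_=ctrl.get_image("top")
cv2.imwrite("pics/s6.png",np.hstack([cv2.resize(q[80:230,300:470],None,fx=2.2,fy=2.2),cv2.resize(p[170:320,330:500],None,fx=2.2,fy=2.2)])[:,:,::-1])
E
```

```text
time_s: 33.88
eef_pos: [441.1, -121.8, 185.1]
eef_rot: [[-0.478, 0.879, -0.003], [0.879, 0.478, 0.0], [0.001, -0.002, -1.0]]
wrist_force: [-0.1, -0.4, -0.4]
finger_gap: 85.4
t 33.875 tcp [ 441.1 -121.8  185.1] yaw 28.5 gap 85.4 F [-0.1 -0.4 -0.4] q [-13.  12.  23. 123.  -7.  46.  43.]
442.4 -122.5 43 28.5 | [-0.002 -0.001  0.   ] [-0.14  0.11 14.21] dist 14.2 deg 0.0
```

View pics/s6.png

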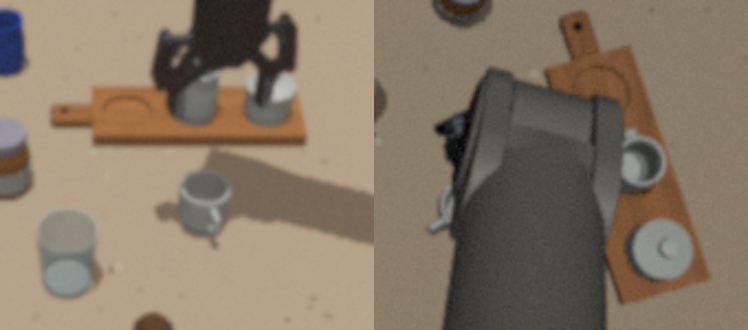

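The jug stands in the middle hollow and the pot in the far one, both upright. The jaws are square to the cup's handle, so I'll grip the cup now.

```bash
python3 -m jog '0 0 0 -0.1 0.1 4 1; 0 0 0 -0.1 0.1 8 1; 0 0 0 -0.1 0.1 11 1; 0 0 0 -0.1 0.1 13 1; 0 0 0 -0.1 0.1 14 1; 0 0 0 -0.1 0.1 14.2 1;  0 0 0 -0.1 0.1 14.2 1' 40; python3 -m jog '0 0 0 0 0 0 0; 0 0 0 0 0 0 0; 0 0 0 0 0 0 0; 0 0 0 0 0 0 0; 0 0 0 0 0 0 0'; python3 plan.py "571.6 -278.4 145 -74.25"
```

```text
time_s: 34.85
eef_pos: [443.8, -123.1, 44.7]
eef_rot: [[-0.476, 0.88, 0.001], [0.88, 0.476, -0.0], [-0.0, 0.001, -1.0]]
wrist_force: [-0.2, -0.1, 0.7]
finger_gap: 85.5
time_s: 35.48
eef_pos: [443.8, -122.9, 45.0]
eef_rot: [[-0.476, 0.879, 0.001], [0.879, 0.476, 0.0], [-0.0, 0.001, -1.0]]
wrist_force: [-0.8, 1.0, 6.5]
finger_gap: 55.9
t 35.475 tcp [ 443.8 -122.9   45. ] yaw 28.4 gap 55.9 F [-0.8  1.   6.5] q [ -6.  28.  17. 127. -17.  27.  53.]
571.6 -278.4 145 -74.25 | [ 1.000e-03 -1.000e-03  1.792e+00] [-19.76   3.85  -9.99] dist 22.5 deg 103.0
```

```bash
python3 -m jog '0 0 0 0 0 -1 0; 0 0 0 0 0 -3 0; 0 0 0 0 0 -6 0; 0 0 0 0 0 -9 0; 0 0 0 0 0 -11 0; 0 0 0 0 0 -11.5 0; 0 0 0 0 0 -11.5 0'; python3 -m jog '0 0 0.1 -1 0.2 0 0; 0 0 0.25 -3 0.6 0 0; 0 0 0.41 -5 1 0 0; 0 0 0.57 -7 1.4 0 0; 0 0 0.73 -9 1.8 0 0; 0 0 0.89 -11 2.2 0 0; 0 0 1.05 -13 2.6 0 0; 0 0 1.21 -15 3 0 0; 0 0 1.37 -17 3.4 0 0; 0 0 1.53 -18.5 3.6 0 0; 0 0 1.68 -19.4 3.8 0 0; 0 0 1.79 -19.8 3.9 0 0'; python3 plan.py "571.6 -278.4 59 -74.25"
```

```text
time_s: 36.35
eef_pos: [443.3, -122.7, 159.3]
eef_rot: [[-0.476, 0.879, 0.0], [0.879, 0.476, 0.0], [0.0, 0.0, -1.0]]
wrist_force: [-0.2, 0.1, -2.3]
finger_gap: 55.8
time_s: 37.85
eef_pos: [571.5, -278.6, 157.6]
eef_rot: [[0.963, 0.269, -0.003], [0.269, -0.963, -0.0], [-0.003, -0.001, -1.0]]
wrist_force: [0.6, -0.0, -0.9]
finger_gap: 55.7
t 37.85 tcp [ 571.5 -278.6  157.6] yaw -74.4 gap 55.7 F [ 0.6 -0.  -0.9] q [-12.  37.  47. 102. -32.  55. -26.]
571.6 -278.4 59 -74.25 | [-0.001  0.003 -0.002] [ 0.04 -0.01  9.86] dist 9.9 deg 0.0
```

```bash
python3 -m jog '0 0 0 0 0 2 0; 0 0 0 0 0 5 0; 0 0 0 0 0 7.3 0; 0 0 0 0 0 8.7 0; 0 0 0 0 0 9.4 0; 0 0 0 0 0 9.7 0; 0 0 0 0 0 9.8 0; 0 0 0 0 0 9.8 0'; python3 -m jog '0 0 0 0 0 0.1 0;0 0 0 0 0 0.1 0';python3 -m jog '0 0 0 0 0 0.1 0;0 0 0 0 0 0.1 0'; python3 plan.py "571.6 -278.4 57 -74.25"
```

```text
time_s: 38.85
eef_pos: [572.3, -278.6, 61.9]
eef_rot: [[0.962, 0.273, 0.001], [0.273, -0.962, -0.0], [0.001, 0.001, -1.0]]
wrist_force: [-0.8, -0.1, -1.0]
finger_gap: 55.7
time_s: 39.1
eef_pos: [572.0, -278.4, 60.4]
eef_rot: [[0.962, 0.273, 0.0], [0.273, -0.962, 0.0], [0.0, 0.0, -1.0]]
wrist_force: [-0.0, 0.4, -2.6]
finger_gap: 56.0
time_s: 39.35
eef_pos: [571.9, -278.4, 59.2]
eef_rot: [[0.962, 0.273, -0.0], [0.273, -0.962, 0.0], [-0.0, -0.0, -1.0]]
wrist_force: [-0.8, 0.5, -1.3]
finger_gap: 56.2
t 39.35 tcp [ 571.9 -278.4   59.2] yaw -74.1 gap 56.2 F [-0.8  0.5 -1.3] q [ -8.  44.  40. 104. -39.  46. -21.]
571.6 -278.4 57 -74.25 | [-0.     0.     0.002] [-0.02 -0.01  0.22] dist 0.2 deg 0.0
```

```bash
python3 -m jog '0 0 0 0 0 0.1 0;0 0 0 0 0 0.1 0';python3 -m jog '0 0 0 0 0 0.1 0;0 0 0 0 0 0.1 0'
```

```text
time_s: 39.6
eef_pos: [571.9, -278.4, 58.2]
eef_rot: [[0.962, 0.273, -0.0], [0.273, -0.962, 0.0], [-0.0, -0.0, -1.0]]
wrist_force: [0.4, 0.6, -2.0]
finger_gap: 56.2
time_s: 39.85
eef_pos: [571.9, -278.4, 57.2]
eef_rot: [[0.962, 0.273, -0.0], [0.273, -0.962, 0.0], [-0.0, -0.0, -1.0]]
wrist_force: [0.1, -0.2, -1.2]
finger_gap: 55.6
```

```bash
python3 -m jog '0 0 0 0 0 0.1 0;0 0 0 0 0 0.1 0'; python3 -m jog '0 0 0 0 0 0 0.75; 0 0 0 0 0 0 0.85; 0 0 0 0 0 0 1; 0 0 0 0 0 0 1; 0 0 0 0 0 0 1; 0 0 0 0 0 -2 1; 0 0 0 0 0 -5 1; 0 0 0 0 0 -9 1; 0 0 0 0 0 -13 1;0 0 0 0 0 -17 1;0 0 0 0 0 -20 1;0 0 0 0 0 -20 1'
```

```text
time_s: 40.1
eef_pos: [572.0, -278.5, 57.2]
eef_rot: [[0.962, 0.273, 0.0], [0.273, -0.962, 0.001], [0.001, -0.001, -1.0]]
wrist_force: [-2.8, 2.4, 6.4]
finger_gap: 55.8
time_s: 41.6
eef_pos: [572.8, -279.8, 260.2]
eef_rot: [[0.962, 0.273, 0.006], [0.273, -0.962, -0.002], [0.005, 0.003, -1.0]]
wrist_force: [-0.1, -0.4, -0.6]
finger_gap: 85.7
```

```bash
python3 -m jog '0 0 0 1 -3 0 1; 0 0 0 2 -8 0 1; 0 0 0 3 -13 0 1; 0 0 0 4 -18 0 1; 0 0 0 5 -23 0 1; 0 0 0 6 -28 0 1; 0 0 0 6 -33 0 1; 0 0 0 6 -37 0 1; 0 0 0 6 -39 0 1; 0 0 0 6 -40 0 1; 0 0 0 6 -40 0 1'; python3 - <<'E'
from cell import ctrl
import cv2,numpy as np
q,_=ctrl.get_image("side");p,_=ctrl.get_image("top")
cv2.imwrite("pics/t7.png",p[:,:,::-1])
cv2.imwrite("pics/s7.png",np.hstack([cv2.resize(q[90:230,250:470],None,fx=2,fy=2),cv2.resize(p[170:310,330:500],None,fx=2,fy=2)])[:,:,::-1])
E
```

```text
time_s: 42.98
eef_pos: [520.1, 122.7, 256.2]
eef_rot: [[0.962, 0.274, -0.0], [0.274, -0.962, -0.0], [-0.0, 0.0, -1.0]]
wrist_force: [-0.7, -0.5, 0.0]
finger_gap: 85.4
```

View pics/s7.png

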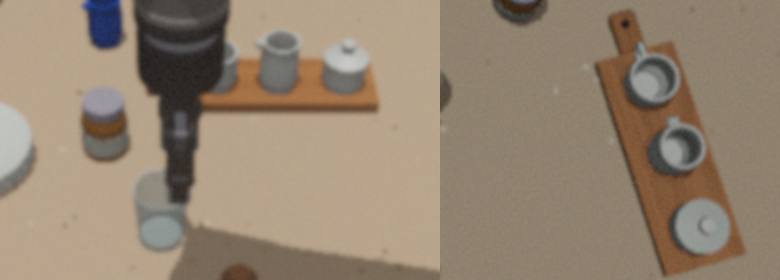

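View pics/t7.png

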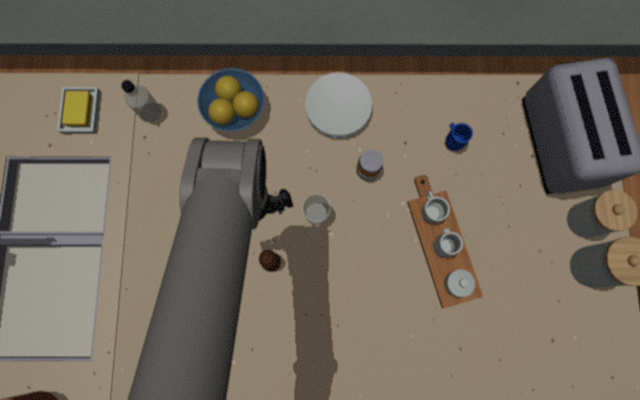

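```bash
python3 - <<'E'
from h import *
for uv,z,h in(((436.7,209.2),72,(571.6,-278.4)),((450.7,243.7),90,(485,-302.8)),((463.2,282.7),88,(398.3,-327.3))): 
    p=back("top",uv,z);print(p.round(1),(p-h).round(1))
s=ctrl.get_state();print(s["time_s"],np.abs(s["joint_vel"]).max());print(ctrl.hand_in())
E
```

```text
[ 568.5 -276.2] [-3.1  2.2]
[ 485.1 -299.6] [0.1 3.2]
[ 397.8 -323.2] [-0.5  4.1]
43.075 0.6061294239068348
the job is handed in; nothing more can be done
None
```

Both boards are made up and the job was handed in at about 43 s of the 128 s allowed.
- **Long board:** the cup stands in the hollow by the tab, with its handle toward the tab. The jug is in the middle hollow and the pot in the far one.
- **Short board:** the egg cup stands in the hollow by the tab and the shaker in the other.

**Last checks:**
- **Position:** in the pictures all five things stand upright in their hollows. The measured offsets from the hollow centres were about 4 mm or less, against 13 mm allowed. The short board was last measured before I moved on to the long one; the arm hid it in the final view.
- **Height:** each thing touched down within about 1 mm of the expected height.
- **Bystanders:** the mill, jar and tumbler look upright and where they started, judged by eye only. The blue jug was not touched.
- **Disagreement:** the three long-board offsets share a lean of 2–4 mm toward +y. This is probably camera calibration or pixel reading.
- **Force:** the shaker's set-down briefly pressed at about 25 N, well under the 120 N wrist limit.

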